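# Index the photography turntable to its zero mark

### The arm

A 6-joint arm with a two-finger parallel gripper is mounted at the origin on the work surface. World frame = base frame: x ahead of the robot, y to its left, z up, the work surface at z = 0. Lengths are in m, angles in rad, forces in N, time in s.
With the tool pointing down it reaches from about 0.3 to 0.75 m from the base axis. Payload 8.5 kg.
Tool frame: the origin (TCP) lies at the very end of the fingers, on their centre line; the grasp point (between the pads) lies 19 mm behind it; z points along the fingers, y is the line along which they close (so a half turn about z gives the same grasp; the last joint's range is limited). The gripper opens to 85 mm and grips with 20 to 120 N. Pads are 22 mm wide; open, the fingers measure 114 mm over their backs; the gripper's body (76 mm by 85 mm) begins 54 mm behind the grasp point. The pads swing forward as they close: fully open they stand 13 mm farther back than shut.
Start: joints at [-1.513, 0.381, 1.297, -0, 1.464, -0.215], TCP at [0.148, -0.53, 0.231] pointing down, gripper open.
Joint ranges: [-3.11, 3.11], [-0.89, 2.33], [0.22, 2.48], [-1.42, 4.56], [0.17, 2.85], [-2.88, 2.88]. Speed limits (rad/s): [2.39, 2.39, 3.14, 3.14, 3.14, 3.14].

### API

Orientations are given as a unit quaternion [w, x, y, z].
In Python, from cell import r gives the robot as it stands.
- The arm moves only by the tool carry_out, never from a script. Its argument "targets" is a list that holds one entry, the list of rows, each a list of 4 numbers: the shift along the tool's x, y, z in shares of 75 cm (1.0 is 75 cm), then the turn about the tool's z in shares of 180 degrees (1.0 is 180 degrees). In form: [[[tx, ty, tz, yaw], ...]]. A call has 1 to 12 rows; each row is the pose to reach, as a shift and turn from the pose commanded when the call began, along the tool's axes at that moment; what a row does not reach only later rows make up. A row lasts 1/8 s, in which the tool goes at most 62.5 mm and 10.7 degrees, less where a joint would pass 70% of its speed; a pose out of reach is approached as far as the arm can. Shift and turn numbers lie between -1 and 1, and a call with a number outside is refused. A call with a gripper value outside its range is refused whole. "claw" is the opening, from 0 (shut) to 1 (fully open), set as the call begins (left out, the last holds). The fingers move at their own pace and stop on an object; "grip_force" is the grip in N (left out, the last holds). Time passes only in rows, so rows that repeat a pose let the fingers close. It gives the time, the measured TCP pose, the force, the opening and the grip force at its end, in the units of the state.
- r.observe(): the state, without advancing time (a new reading comes with each control period).
- r.capture(name): name is "scene" or "top" or "wrist"; returns (picture, depth): 480x640x3 uint8, red, green, blue; 480x640 float32, m along the optical axis (not along the pixel's ray), 0 where there is no reading.
- r.camera_params(name): a dict with "vertical_fov" (degrees; the focal length in pixels is half the picture's height over the tangent of half this angle, whatever the lens; pixels are square), "cx", "cy" (the principal point, pixels), "rvec" (rotation vector, rad) and "tvec" (3), from world to camera coordinates, as OpenCV has them; the wrist camera has in their place "T_tool_cam" (4x4, takes a point from camera to tool coordinates, whose origin is the TCP and whose axes are the flange's). Camera axes: x right, y down, z forward; pixel columns grow to the right and rows downward; lengths in m; the calibration is good to about 2 mm. A picture is of the moment at which its call begins: read the wrist's pose just before it. camera_params takes no time and is no camera call.
- r.sign_off(): hands the job in; it is judged then, once.
The state is a dict: "clock": time; "q": joint angles; "qd": joint speeds; "effort": joint torques, N m; "eef_pos": TCP position; "ee_rot": TCP orientation; "force": force on the tool from outside, world axes, zero at the start; "wrist_torque": the same for the moment, N m; "finger_gap": finger opening in m; "gripper_force": force on a finger pad.
Only numpy, scipy, OpenCV 4.12 (cv2) and the standard library are available. Lean on these libraries where they do the work, as an engineer would, in place of code of your own. Each camera call takes 0.05 s, during which the arm holds its last target. There are 200 camera calls.

### The job

The indexing turntable for photographing finds stands unlatched, with a bowl on it. Turn it by its raised rim until the red engraved mark on its scale comes round to the fixed red pointer (the mark only shows which notch is the right one; the pawl gives the exact place), lower the thrown-back pawl gently onto the rim (never let it fall), and ease the rim a little to either side until the pawl drops fully home in the notch, without forcing the rim against it. Then let go, leaving the bowl standing on the turntable and the sherds and scale bar beside it undisturbed.

Things in the scene. Friction and masses are not known exactly. Their poses are not given: they have to be found in the camera images.
- turntable: Indexing turntable, fixed: grey base with a dish-shaped aluminium wheel, 252 mm across, that turns either way on an upright axis with a steady drag of about 0.35 N m (3 N at the rim) and stays where left. Origin on the table under the axis, z up. Pointer on its -y side, pawl on its +y side; the rim's -x side is clear for the hand. Dish floor 72 mm up.
- rim (a point): Fixed reference point on the rim's top, mid-thickness, at the turntable's -x side: 119 mm from the axis, 98 mm up. The rim is a ring wall 14 mm thick (radius 112 to 126 mm) rising 26 mm above the dish floor, to be pinched with one finger inside and one outside. Twelve notches, 11 mm wide and 10 mm deep, are cut through its top, one every 30 degrees.
- mark (a point): The one red mark engraved on the white scale ring inside the rim: a radial wedge, 16 mm wide at radius 80 mm, its point outward at 111 mm. This point lies on its midline, 102 mm from the axis, 74 mm up; it turns with the wheel. The ring has crept in its clamp: with the pawl home in the right notch the mark is up to 4 mm to one side of the pointer. At the next notch: over 45 mm.
- pointer (a point): Tip of the fixed red pointer, which reaches in over the rim from a steel post at the turntable's -y side (radius 164 to 102 mm, at most 120 mm up). The tip is 102 mm from the axis, 114 mm up.
- pawl (a joint): Pawl angle (rad). 2.0: thrown back on its stop, leaning outward (start). About 0.11: its nose rests on top of the rim. 0: level, nose fully home in a notch, on its stop. Loose on its hinge, 140 g; below about 1.5 it falls toward the wheel by itself (a fall of over 10 mm is too hard). Nose 9 mm wide, goes 8 mm into the notch; pawl and wheel may bear on each other with up to 25 N. Noise 0.015 rad.
- pawl_hinge (a point): Hinge axis of the pawl, 120 mm up, 190 mm from the wheel's axis on the turntable's +y side; the axis is level, along the turntable's x. In the pawl's down position it points from here straight at the wheel's axis.
- pawl_handle (a point): Middle of the pawl's red round handle pin, 12 mm thick, 38 mm long, parallel to the hinge, 71 mm from it; it sticks out to the turntable's -x side of the pawl arm (which is 14 mm wide; this point is 26 mm from the arm's middle). 122 mm up, above the rim, when the pawl is home; about 185 mm up when thrown back. Can be caged or pinched from above.
- bracket: Dark steel fork that carries the pawl, 44 mm wide and 132 mm high, fixed, 190 mm from the wheel's axis on the +y side. Origin on the table below the hinge; axes as the turntable's.
- bowl: Small restored terracotta bowl, 80 mm across and 46 mm high, loose near the middle of the wheel's dish floor; it rides round with the wheel. Origin at the centre of its underside, z up.
- sherd_a: Loose flat potsherd, about 75 mm across and 9 mm thick, on the table to the right of the turntable. Origin under its middle.
- sherd_b: Loose flat potsherd, about 60 mm across and 9 mm thick, on the table left of the turntable, on the robot's side. Origin under its middle.
- scale_bar: Loose black and white photo scale bar, 100 x 22 x 6 mm, on the table to the right, on the robot's side. Origin under its middle, x along it.
There are look-alikes about, which are no part of the job. There is more than one size of the bowl; the job needs the middle-sized.

How it is judged:
On the way:
1. the red mark has been brought round to within 20 mm of the pointer (horizontal distance between mark and pointer below 0.02 m).
At the end, for the whole second after the job is handed in: The red mark is within 5 mm of the pointer seen from above, the pawl is fully home in the notch (angle under 0.045 rad), and the bowl stands still and upright (within 0.1 rad) on the wheel, within 40 mm of its axis (horizontal distance between mark and pointer below 0.005 m and value of joint pawl below 0.045 rad and linear speed of bowl below 0.02 m/s and angle between bowl's own z axis and vertical below 0.1 rad and horizontal distance between bowl and turntable below 0.04 m); the robot touches nothing.
It fails at once if the pawl falls instead of being lowered (swings down faster than 6 rad/s before it is on the rim) (value of joint pawl above 0.2 rad and velocity of joint pawl below -6 rad/s).
It fails at once if the pawl and the wheel bear on each other with more than 25 N (the rim forced against the pawl) (contact force between bracket and turntable above 25 N).
It fails at once if the bowl is tipped by more than 0.35 rad or pushed more than 40 mm from the turntable's axis (angle between bowl's own z axis and vertical above 0.35 rad or horizontal distance between bowl and turntable above 0.04 m).
It fails at once if a sherd or the scale bar is moved more than 15 mm (distance of any of sherd_a, sherd_b, scale_bar from where it was at the start of the episode above 0.015 m).
It also fails if it takes over 72 s, if anything falls off the work surface, if the arm or the gripper's body presses on something with over 40 N, if the wrist force passes 120 N, or if a joint passes its speed limit or range.

## Working session

There is one attempt and no reset: what is moved stays moved. The work goes in short steps, Python scripts to look and compute and a tool call to move; the robot and the scene stay as the last step left them, time stands still between calls to the robot, and variables do not carry over. Pictures are saved under pics/ and viewed, at most 10 in all, crops included, and the job is handed in when it is done.

Besides the shell and the picture viewer there is one more tool, called in YAML: its name, and indented under it one key for each argument. carry_out: Moves the arm, as the interface text tells. Its arguments: {"type":"object","properties":{"targets":{"type":"array"},"claw":{"type":"number"},"grip_force":{"type":"number"}},"required":["targets"]}

```bash
mkdir -p pics; ls; cat > h.py <<'E'
import numpy as np, cv2
from cell import r
def px2w(name,u,v,z=None,depth=None,st=None):
    p=r.camera_params(name); f=240/np.tan(np.radians(p["vertical_fov"])/2)
    d=np.array([(u-p["cx"])/f,(v-p["cy"])/f,1.0])
    if "rvec" in p:
        R=cv2.Rodrigues(np.array(p["rvec"],float))[0]; t=np.array(p["tvec"],float).ravel()
        o=-R.T@t; D=R.T@d
    else:
        st=st or r.observe(); T=np.array(p["T_tool_cam"]); Q=q2R(st["ee_rot"])
        o=Q@T[:3,3]+np.array(st["eef_pos"]); D=Q@T[:3,:3]@d
    s=depth if z is None else (z-o[2])/D[2]
    return o+s*D
def q2R(q):
    from scipy.spatial.transform import Rotation as S
    return S.from_quat([q[1],q[2],q[3],q[0]]).as_matrix()
E
python3 - <<'E'
from h import *
s=r.observe()
print({k:np.round(v,3).tolist() for k,v in s.items()})
print(q2R(s["ee_rot"]).round(3))
for n in("scene","top"):
    im,d=r.capture(n); cv2.imwrite(f"pics/{n}0.png",im[:,:,::-1]); np.save(f"{n}0.npy",d)
    print(r.camera_params(n))
E
```

```text
pics
{'clock': 0.0, 'q': [-1.513, 0.381, 1.298, 0.0, 1.464, -0.215], 'qd': [0.002, -0.0, -0.0, -0.001, -0.0, -0.0], 'effort': [0.002, -44.846, -23.127, -0.0, 0.005, -0.0], 'eef_pos': [0.148, -0.529, 0.231], 'ee_rot': [-0.001, 0.991, 0.136, 0.0], 'force': [-0.253, -0.086, -0.431], 'wrist_torque': [-0.032, 0.001, 0.009], 'gripper_force': 0.0, 'finger_gap': 0.085}
[[ 0.963  0.269 -0.   ]
 [ 0.269 -0.963  0.002]
 [ 0.    -0.001 -1.   ]]
{'vertical_fov': 57.02746038991164, 'cx': 316.7124186346231, 'cy': 233.92934311687844, 'rvec': array([ 2.47836238,  0.84962359, -0.23480909]), 'tvec': array([-0.39925514, -0.22724577,  1.31536134])}
{'vertical_fov': 46.46229862529563, 'cx': 318.5654194349468, 'cy': 253.58587087087193, 'rvec': array([ 2.15862635, -2.11580727,  0.18935142]), 'tvec': array([-0.01905729,  0.5330258 ,  1.18075142])}
```

View pics/top0.png

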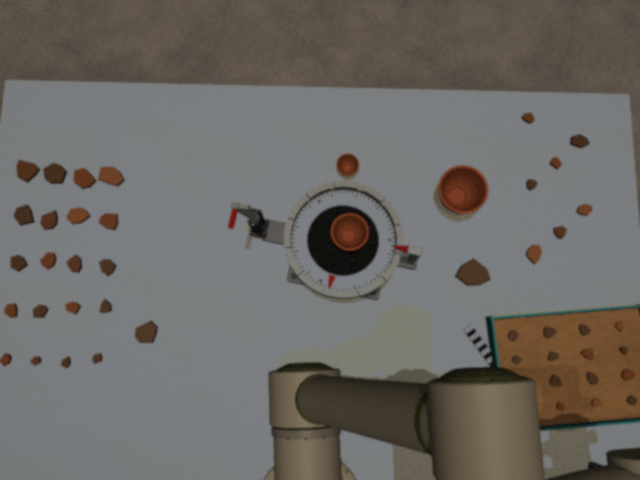

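View pics/scene0.png

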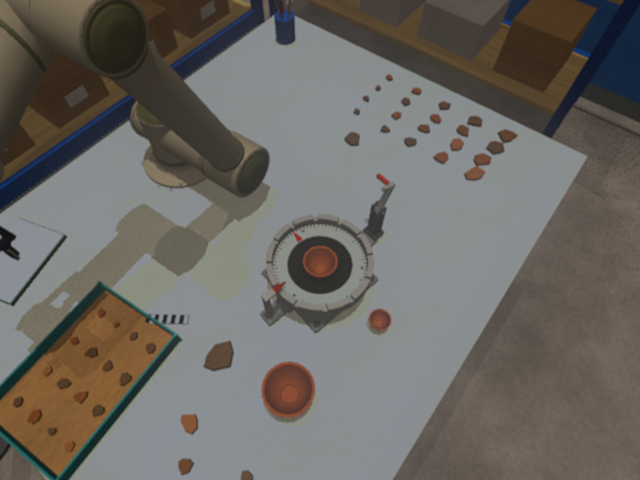

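The top view shows the turntable centred near (343,241). Its pointer is at right (397,248), the red mark at (331,282) and the thrown-back pawl with its red handle at (233,216). There are three bowls: small (347,165), large (463,190), and one on the dish (350,232). The one on the dish is the middle-sized bowl, so it is the one meant. I'll enlarge to confirm.

```bash
python3 - <<'E'
from h import *
im=cv2.imread("pics/top0.png"); c=im[150:310,215:435]
cv2.imwrite("pics/top0c.png",cv2.resize(c,None,fx=3.6,fy=3.6,interpolation=cv2.INTER_CUBIC))
E
```

```text
(no output)
```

View pics/top0c.png

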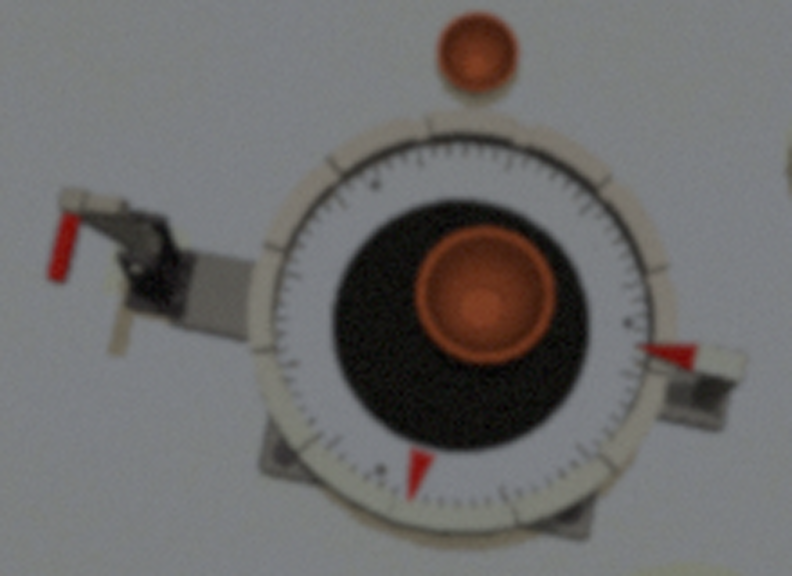

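The crop shows the middle-sized bowl on the dish, its centre at crop (485,295). The mark runs from (421,452) to its tip at (411,500). The pointer tip is at (640,348), the black disc is centred at (461,325), and the handle runs (70,215)–(57,282).

```bash
python3 - <<'E'
from h import *
g=lambda x,y,z:px2w("top",215+x/3.6,150+y/3.6,z)
im=cv2.imread("pics/top0.png")
# white ring/dark-disc refine: dark disc ellipse
c=g(461,325,.073); pt=g(640,348,.114); mt=g(411,500,.074); mb=g(421,452,.074)
hd=g(63,248,.185); h1=g(70,215,.185);h2=g(57,282,.185); bw=g(485,295,.118)
for n,v in dict(c=c,pt=pt,mt=mt,mb=mb,hd=hd,h1=h1,h2=h2,bowl=bw).items(): print(n,v.round(4),'r',np.linalg.norm((v-c)[:2]).round(4),'ang',np.degrees(np.arctan2(*(v-c)[1::-1])).round(1))
print('handle len',np.linalg.norm(h1-h2))
for n,(x,y,z) in dict(n1=(263,350,.098),n2=(272,247,.098),n3=(332,160,.098),n4=(430,125,.098),n6=(604,183,.098),n7=(657,268,.098),n9=(612,463,.098),n10=(516,515,.098),n11=(402,505,.098),n12=(308,447,.098)).items():
    v=g(x,y,z)-c; print(n,np.linalg.norm(v[:2]).round(4),np.degrees(np.arctan2(v[1],v[0])).round(1))
E
```

```text
c [ 0.5587 -0.0603  0.073 ] r 0.0 ang 0.0
pt [ 0.5393 -0.1616  0.114 ] r 0.1031 ang -100.8
mt [ 0.453  -0.0321  0.074 ] r 0.1094 ang 165.0
mb [ 0.4816 -0.0375  0.074 ] r 0.0804 ang 163.5
hd [0.5748 0.1622 0.185 ] r 0.2231 ang 85.9
h1 [0.5933 0.1592 0.185 ] r 0.2223 ang 81.0
h2 [0.5559 0.1646 0.185 ] r 0.2249 ang 90.7
bowl [ 0.5678 -0.0716  0.118 ] r 0.0145 ang -51.2
handle len 0.03782420808515842
n1 0.1187 100.8
n2 0.1197 70.7
n3 0.1221 40.3
n4 0.1178 10.3
n6 0.1167 -45.0
n7 0.118 -74.4
n9 0.1212 -134.1
n10 0.1199 -164.7
n11 0.1163 163.0
n12 0.1187 131.5
```

```bash
cat >> h.py <<'E'
C=np.array([.5587,-.0603]); YAW=-10.8
def rel(p,xang,st=None):
    st=st or r.observe(); Q=q2R(st["ee_rot"]); d=Q.T@(np.array(p)-st["eef_pos"])*100
    x0=np.degrees(np.arctan2(Q[1,0],Q[0,0])); y=-((xang-x0+180)%360-180)
    return np.round([*d,y],2)
def rim(th,z,R=.119):
    t=np.radians(th); return [C[0]+R*np.cos(t),C[1]+R*np.sin(t),z]
def state():
    s=r.observe(); Q=q2R(s["ee_rot"]); print('t',round(s["clock"],2),'p',np.round(s["eef_pos"],4),'xang',np.degrees(np.arctan2(Q[1,0],Q[0,0])).round(2),'F',np.round(s["force"],1),'gap',round(s["finger_gap"],4),'gf',round(s["gripper_force"],1),'q',np.round(s["q"],2))
E
python3 - <<'E'
from h import *
print(rel(rim(125,.2),35))
E
```

```text
[ 48.23 -45.33   3.15 -19.37]
```

The manual's scale: shifts go in shares of 75 cm and turns go in shares of 180 degrees. Converting my numbers, 48.2 cm / 75 = 0.6427, -45.3 cm / 75 = -0.604, -19.4 degrees / 180 = -0.1078.

carry_out:
  targets:
    - [[0.6427,-0.604,0.0413,-0.1078],[0.6427,-0.604,0.0413,-0.1078],[0.6427,-0.604,0.0413,-0.1078],[0.6427,-0.604,0.0413,-0.1078],[0.6427,-0.604,0.0413,-0.1078],[0.6427,-0.604,0.0413,-0.1078],[0.6427,-0.604,0.0413,-0.1078],[0.6427,-0.604,0.0413,-0.1078],[0.6427,-0.604,0.0413,-0.1078],[0.6427,-0.604,0.0413,-0.1078],[0.6427,-0.604,0.0413,-0.1078],[0.6427,-0.604,0.0413,-0.1078]]
  claw: 0.5

```text
clock: 1.6
eef_pos: [0.4907, 0.0384, 0.1996]
ee_rot: [-0.0, 0.953, 0.303, -0.0]
force: [0.6, -0.7, -0.3]
finger_gap: 0.0426
gripper_force: 0.0
```

```bash
python3 - <<'E'
from h import *
state()
s=r.observe()
im,d=r.capture("wrist"); cv2.imwrite("pics/w1.png",im[:,:,::-1]); np.save("w1.npy",d)
import pickle; pickle.dump(s,open("w1.pkl","wb")); print(r.camera_params("wrist"))
print(rel(rim(125,.082),35))
E
```

```text
t 1.6 p [0.4907 0.0384 0.1996] xang 35.24 F [ 0.6 -0.7 -0.3] gap 0.0426 gf 0.0 q [-0.16  0.31  1.51  0.    1.33  0.79]
{'vertical_fov': 67.72172293260316, 'cx': 318.98952317203805, 'cy': 243.72945990095383, 'T_tool_cam': array([[ 1.09506118e-04, -9.61031885e-01, -2.76437524e-01,
         7.15243633e-02],
       [ 9.99999958e-01,  3.11837123e-05,  2.87723499e-04,
        -7.38717624e-04],
       [-2.67891109e-04, -2.76437544e-01,  9.61031848e-01,
        -1.43080427e-01],
       [ 0.00000000e+00,  0.00000000e+00,  0.00000000e+00,
         1.00000000e+00]])}
[ 0.03  0.03 11.78  0.16]
```

View pics/w1.png

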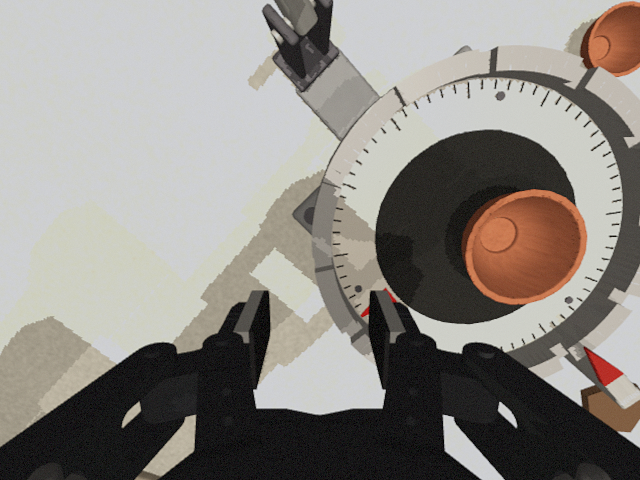

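The wrist view shows the gripper straddling the rim line. The dark disc boundary runs through (376,222), (490,130) and (462,323), the outer rim top through (443,58), (497,46) and (373,98), and the pointer is at (590,350). I'll check the centre with these.

```bash
python3 - <<'E'
from h import *
import pickle; s=pickle.load(open("w1.pkl","rb"))
im=cv2.imread("pics/w1.png"); 
def fit(P):
    A=np.c_[2*P,np.ones(len(P))]; x=np.linalg.lstsq(A,(P**2).sum(1),rcond=None)[0]; return x[:2],np.sqrt(x[2]+x[:2]@x[:2])
for nm,pts,z in (("disc",[(376,222),(396,170),(440,138),(490,130),(540,143),(412,305),(462,323)],.0735),("rim",[(328,172),(373,98),(443,58),(497,46),(572,60),(314,240)],.098)):
    P=np.array([px2w("wrist",*p,z=z,st=s)[:2] for p in pts]); c,R=fit(P); print(nm,c.round(4),R.round(4),(np.linalg.norm(P-c,axis=1)-R).round(4))
p=px2w("wrist",583,346,z=.114,st=s); print(p)
for p in [(493,58),(402,97),(588,72),(324,268)]:
    v=px2w("wrist",*p,z=.098,st=s)[:2]-C; print(np.linalg.norm(v).round(4),np.degrees(np.arctan2(v[1],v[0])).round(2))
E
```

```text
disc [ 0.5623 -0.0571] 0.0772 [-0.0005  0.0018  0.0002 -0.0016  0.0004 -0.0015  0.0012]
rim [ 0.5644 -0.0489] 0.1176 [-0.0015  0.0013 -0.0005  0.     -0.      0.0006]
[ 0.54235844 -0.15848485  0.114     ]
0.1228 41.26
0.1205 69.45
0.1237 12.64
0.118 132.96
```

```bash
sed -i 's/^C=.*/C=np.array([.5605,-.0585]); YAW=-10.8/' h.py; python3 - <<'E'
from h import *
print(rel(rim(125,.079),35))
E
```

```text
[ 0.28 -0.02 12.08  0.16]
```

Scaled: 12 cm / 75 = 0.16, 11 cm / 75 = 0.1467.

carry_out:
  targets:
    - [[0.004,0,0.08,0],[0.004,0,0.12,0],[0.004,0,0.1467,0],[0.004,0,0.16,0],[0.004,0,0.16,0]]

```text
clock: 2.28
eef_pos: [0.4926, 0.0376, 0.0803]
ee_rot: [-0.0, 0.954, 0.301, -0.0]
force: [0.4, -0.6, 0.3]
finger_gap: 0.0425
gripper_force: 0.0
```

carry_out:
  targets:
    - [[0,0,0,0],[0,0,0,0],[0,0,0,0],[0,0,0,0],[0,0,0,0],[0,0,0,0]]
  claw: 0
  grip_force: 25

```text
clock: 3.02
eef_pos: [0.493, 0.0381, 0.0812]
ee_rot: [0.0, 0.954, 0.301, 0.001]
force: [-2.1, -0.5, 5.3]
finger_gap: 0.0136
gripper_force: 25.5
```

```bash
python3 -c "
from h import *
state(); s=r.observe(); print('F tool',(q2R(s['ee_rot']).T@s['force']).round(2), np.round(s['wrist_torque'],2))"
```

```text
t 3.02 p [0.493  0.0381 0.0812] xang 35.03 F [-2.1 -0.5  5.3] gap 0.0136 gf 25.5 q [-0.16  0.46  1.67 -0.    1.01  0.8 ]
F tool [-1.98 -0.74 -5.26] [ 0.07  0.28 -0.05]
```

Scaled: -4.26 cm / 75 = -0.0568, 0.79 cm / 75 = 0.0105, -21 degrees / 180 = -0.1167.

carry_out:
  targets:
    - [[-0.004,0,-0.0013,-0.0083],[-0.0124,0.0005,-0.0013,-0.025],[-0.0207,0.0013,-0.0013,-0.0417],[-0.0289,0.0027,-0.0013,-0.0583],[-0.0371,0.0044,-0.0013,-0.075],[-0.0451,0.0065,-0.0013,-0.0917],[-0.0529,0.0091,-0.0013,-0.1083],[-0.0568,0.0105,-0.0013,-0.1167],[-0.0568,0.0105,-0.0013,-0.1167]]

```text
clock: 4.15
eef_pos: [0.4622, 0.007, 0.0812]
ee_rot: [0.0, 0.883, 0.47, -0.0]
force: [-0.1, -2.3, -3.8]
finger_gap: 0.0131
gripper_force: 25.5
```

```bash
python3 -c "
from h import *
state(); s=r.observe(); print('F tool',(q2R(s['ee_rot']).T@s['force']).round(2), np.round(s['wrist_torque'],2))
v=s['eef_pos'][:2]-C; print(np.linalg.norm(v),np.degrees(np.arctan2(v[1],v[0])))"
```

```text
t 4.15 p [0.4622 0.007  0.0812] xang 56.03 F [-0.1 -2.3 -3.8] gap 0.0131 gf 25.5 q [-0.24  0.41  1.76 -0.    0.97  0.35]
F tool [-1.95  1.15  3.83] [-0.38 -0.05  0.03]
0.11810602837591695 146.33590743075018
```

Scaled: -7.58 cm / 75 = -0.1011, 2.76 cm / 75 = 0.0368, -40 degrees / 180 = -0.2222.

carry_out:
  targets:
    - [[-0.0055,0.0001,0.0007,-0.0111],[-0.0164,0.0008,0.0007,-0.0333],[-0.0273,0.0024,0.0007,-0.0556],[-0.038,0.0047,0.0007,-0.0778],[-0.0487,0.0077,0.0007,-0.1],[-0.0589,0.0115,0.0007,-0.1222],[-0.0689,0.0159,0.0007,-0.1444],[-0.0787,0.0211,0.0007,-0.1667],[-0.088,0.0268,0.0007,-0.1889],[-0.0968,0.0333,0.0007,-0.2111],[-0.1011,0.0368,0.0007,-0.2222],[-0.1011,0.0368,0.0007,-0.2222]]

```text
clock: 5.65
eef_pos: [0.4424, -0.0714, 0.0812]
ee_rot: [-0.0, 0.669, 0.743, -0.001]
force: [-5.1, -4.3, 4.7]
finger_gap: 0.0134
gripper_force: 26.5
```

```bash
python3 -c "
from h import *
state(); s=r.observe(); print('F tool',(q2R(s['ee_rot']).T@s['force']).round(2), np.round(s['wrist_torque'],2))
v=s['eef_pos'][:2]-C; print(np.linalg.norm(v),np.degrees(np.arctan2(v[1],v[0])))
im,d=r.capture('top'); cv2.imwrite('pics/t2.png',cv2.resize(im[150:310,215:435,::-1],None,fx=3.6,fy=3.6,interpolation=cv2.INTER_CUBIC))"
```

```text
t 5.65 p [ 0.4424 -0.0714  0.0812] xang 96.03 F [-5.1 -4.3  4.7] gap 0.0134 gf 26.5 q [-0.42  0.39  1.79 -0.    0.95 -0.53]
F tool [-3.73 -5.54 -4.64] [-0.55  0.81 -0.12]
0.11876763534173587 -173.77761781932347
```

View pics/t2.png

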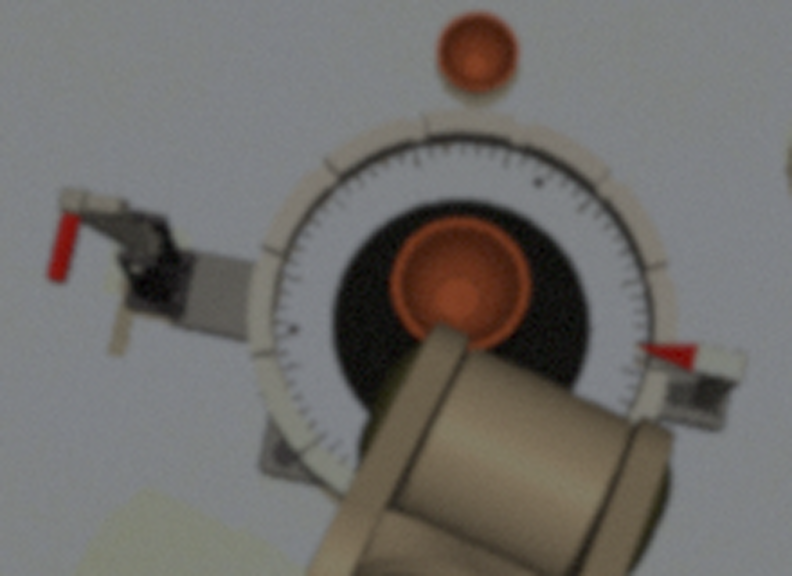

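Notches have moved 61° as commanded, the bowl is fine and the forces are low. About 34.5° is left.

Scaled: -6.68 cm / 75 = -0.0891, -0.05 cm / 75 = -0.0007, -34.5 degrees / 180 = -0.1917.

carry_out:
  targets:
    - [[-0.0055,-0.0003,-0.0007,-0.0111],[-0.0164,0.0003,-0.0007,-0.0333],[-0.0273,0.0017,-0.0007,-0.0556],[-0.038,0.004,-0.0007,-0.0778],[-0.0487,0.0071,-0.0007,-0.1],[-0.0589,0.0108,-0.0007,-0.1222],[-0.0689,0.0152,-0.0007,-0.1444],[-0.0787,0.0204,-0.0007,-0.1667],[-0.0856,0.0248,-0.0007,-0.1833],[-0.0891,0.0269,-0.0007,-0.1917],[-0.0891,0.0269,-0.0007,-0.1917]]

```text
clock: 7.08
eef_pos: [0.4695, -0.1359, 0.0812]
ee_rot: [-0.001, 0.419, 0.908, -0.001]
force: [-2.7, -4.6, -1.0]
finger_gap: 0.0135
gripper_force: 26.1
```

```bash
python3 -c "
from h import *
state(); s=r.observe(); print('F tool',(q2R(s['ee_rot']).T@s['force']).round(2), np.round(s['wrist_torque'],2))
v=s['eef_pos'][:2]-C; print(np.linalg.norm(v),np.degrees(np.arctan2(v[1],v[0])))"
```

```text
t 7.08 p [ 0.4695 -0.1359  0.0812] xang 130.51 F [-2.7 -4.6 -1. ] gap 0.0135 gf 26.1 q [-0.52  0.45  1.69 -0.    1.01 -1.23]
F tool [-1.76 -5.09  1.  ] [-0.88  0.54 -0.15]
0.11943213310866127 -139.60983758765374
```

carry_out:
  targets:
    - [[0,0,0,0],[0,0,0,0],[0,0,0,0],[0,0,0,0]]
  claw: 0.45

```text
clock: 7.58
eef_pos: [0.4701, -0.1352, 0.0814]
ee_rot: [0.0, 0.418, 0.908, 0.0]
force: [0.6, 1.4, 0.4]
finger_gap: 0.0382
gripper_force: 0.0
```

Scaled: -17 cm / 75 = -0.2267, -14 cm / 75 = -0.1867.

carry_out:
  targets:
    - [[0,0,-0.04,0],[0,0,-0.1067,0],[0,0,-0.1867,0],[0,0,-0.2267,0],[0,0,-0.2267,0]]

```text
clock: 8.2
eef_pos: [0.4707, -0.1356, 0.2533]
ee_rot: [0.002, 0.418, 0.908, -0.0]
force: [-0.4, 0.5, -0.8]
finger_gap: 0.0383
gripper_force: 0.0
```

```bash
python3 - <<'E'
from h import *
state()
print(rel([.5705,.16,.25],169.2))
E
```

```text
t 8.2 p [ 0.4707 -0.1356  0.2533] xang 130.54 F [-0.4  0.5 -0.8] gap 0.0383 gf 0.0 q [-0.52  0.26  1.42  0.    1.46 -1.23]
[ 15.98  26.8    0.31 -38.66]
```

Scaled: 26.8 cm / 75 = 0.3573, 22.5 cm / 75 = 0.3, -38.7 degrees / 180 = -0.215.

carry_out:
  targets:
    - [[0.036,0.06,0,-0.0556],[0.072,0.12,0,-0.1111],[0.1067,0.18,0,-0.1667],[0.1427,0.24,0,-0.215],[0.18,0.3,0,-0.215],[0.2133,0.3573,0,-0.215],[0.2133,0.3573,0,-0.215],[0.2133,0.3573,0,-0.215],[0.2133,0.3573,0,-0.215]]

```text
clock: 9.32
eef_pos: [0.5696, 0.1593, 0.251]
ee_rot: [-0.0, 0.095, 0.996, -0.0]
force: [0.5, -0.9, 0.2]
finger_gap: 0.0385
gripper_force: 0.0
```

```bash
python3 - <<'E'
from h import *
import pickle
state(); s=r.observe(); pickle.dump(s,open("w3.pkl","wb"))
im,d=r.capture("wrist"); np.save("w3.npy",d)
tp,_=r.capture("top")
a=cv2.resize(tp[150:310,215:435,::-1],(400,290),interpolation=cv2.INTER_CUBIC)
cv2.imwrite("pics/w3.png",im[:,:,::-1]); cv2.imwrite("pics/t3.png",tp[:,:,::-1])
o=np.zeros((590,800,3),np.uint8); w=im[:,:,::-1][100:480,0:640]; o[:475]=cv2.resize(w,(800,475))
cv2.imwrite("pics/w3v.png",cv2.resize(im[:,:,::-1],(800,600)))
E
```

```text
t 9.32 p [0.5696 0.1593 0.251 ] xang 169.14 F [ 0.5 -0.9  0.2] gap 0.0385 gf 0.0 q [ 0.07  0.44  1.14 -0.    1.56 -1.31]
```

View pics/w3.png

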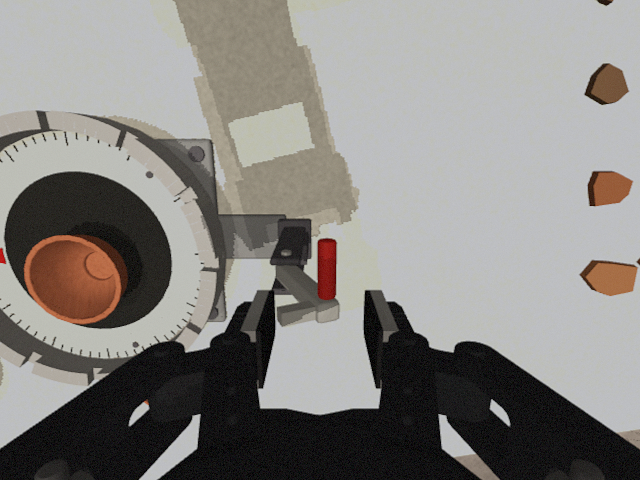

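The wrist view shows the handle pin running (327,240)–(327,298), the bracket top near (294,240), and a rim notch at about (210,269) facing the pawl.

```bash
python3 - <<'E'
from h import *
import pickle; s=pickle.load(open("w3.pkl","rb")); d=np.load("w3.npy")
D=np.array([np.cos(np.radians(79.2)),np.sin(np.radians(79.2))]); X=np.array([D[1],-D[0]])
for n,(u,v,z) in dict(ha=(327,240,.188),hm=(327,269,.188),hb=(327,298,.188),notch=(210,269,.098),n2=(124,137,.098),n0=(45,120,.098),n3=(196,356,.09),brL=(279,222,.132),brR=(310,222,.132),mark=(0,256,.074)).items():
    w=px2w("wrist",u,v,z=z,st=s); e=w[:2]-C; k=d[v,u]
    print(n,w.round(4),'local x,y',(e@X).round(4),(e@D).round(4),'ang',np.degrees(np.arctan2(e[1],e[0])).round(2), 'depthpt z',px2w("wrist",u,v,depth=k,st=s)[2].round(4))
im=cv2.imread("pics/t3.png"); a=cv2.resize(im[150:310,215:435],None,fx=3.6,fy=3.6,interpolation=cv2.INTER_CUBIC); b=cv2.resize(cv2.imread("pics/w3.png")[100:380,0:350],None,fx=2,fy=2)
cv2.imwrite("pics/t3c.png",a); cv2.imwrite("pics/w3c.png",b)
hsv=cv2.cvtColor(im,cv2.COLOR_BGR2HSV); m=((hsv[...,0]<6)|(hsv[...,0]>174))&(hsv[...,1]>170)&(hsv[...,2]>90)
n,l,st,ce=cv2.connectedComponentsWithStats(m.astype(np.uint8)); print([(st[i],ce[i].round(1)) for i in range(1,n) if st[i][4]>15])
E
```

```text
ha [0.5582 0.1678 0.188 ] local x,y -0.0447 0.2219 ang 90.59 depthpt z 0.1856
hm [0.5763 0.1645 0.188 ] local x,y -0.0263 0.222 ang 85.96 depthpt z 0.1893
hb [0.5953 0.161  0.188 ] local x,y -0.007 0.2221 ang 81.0 depthpt z 0.189
notch [0.5897 0.0593 0.098 ] local x,y 0.0066 0.1212 ang 76.09 depthpt z 0.0935
n2 [0.4693 0.0224 0.098 ] local x,y -0.1047 0.0624 ang 138.42 depthpt z 0.0885
n0 [ 0.4455 -0.0341  0.098 ] local x,y -0.1176 0.0024 ang 168.02 depthpt z 0.09
n3 [0.6764 0.0184 0.09  ] local x,y 0.0994 0.0973 ang 33.59 depthpt z 0.2989
brL [0.5531 0.1334 0.132 ] local x,y -0.0432 0.1871 ang 92.21 depthpt z 0.0224
brR [0.5575 0.1562 0.132 ] local x,y -0.0432 0.2103 ang 90.81 depthpt z 0.0201
mark [ 0.5471 -0.1406  0.074 ] local x,y 0.0022 -0.0831 ang -99.28 depthpt z 0.0728
[(array([381, 246,   9,   4,  23], dtype=int32), array([384., 248.])), (array([395, 246,  12,   6,  35], dtype=int32), array([402. , 248.2]))]
```

View pics/t3c.png

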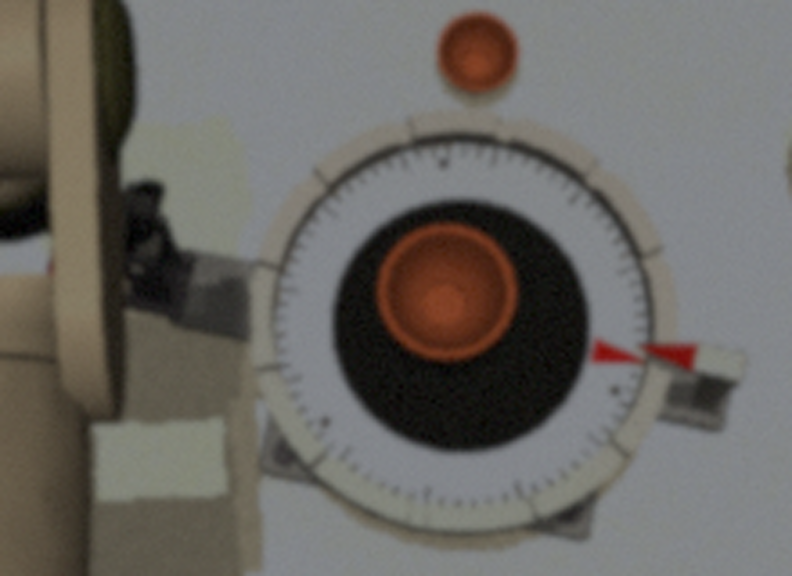

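The mark is now at crop (617,351), right by the pointer tip at (640,348). Its angle is within a degree or so. I'll check the notch by the pawl in an enlarged wrist crop.

View pics/w3c.png

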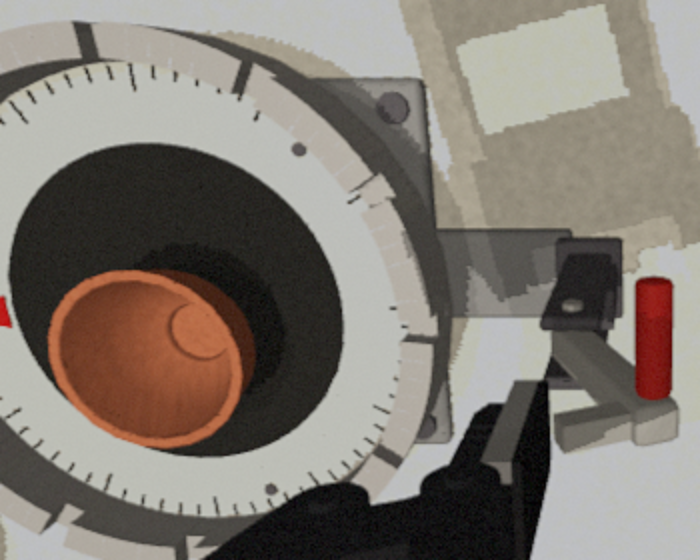

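```bash
python3 - <<'E'
from h import *
import pickle; s=pickle.load(open("w3.pkl","rb"))
from scipy.optimize import least_squares
P=np.array([px2w("wrist",x/2,100+y/2,z=.098,st=s)[:2] for x,y in [(87,40),(243,78),(377,190),(420,339),(386,456)]])
Pt=np.array([px2w("top",215+x/3.6,150+y/3.6,z=.098)[:2] for x,y in [(262,266),(320,177),(413,127),(594,165),(652,252),(621,448),(527,505),(426,517),(317,463),(270,367)]])
for nm,Q in (("w",P),("t",Pt)):
    def f(p):
        e=Q-p[:2]; a=np.arctan2(e[:,1],e[:,0])-p[2]; a=(a+np.pi/12)%(np.pi/6)-np.pi/12
        return np.r_[np.linalg.norm(e,axis=1)-.119, .119*a]
    b=min((least_squares(f,[*C,np.radians(k)]) for k in (4,12,20,28)),key=lambda b:b.cost)
    print(nm,b.x[:2].round(4),np.degrees(b.x[2])%30,b.fun.round(4))
mm=[px2w("top",215+x/3.6,150+y/3.6,z=.074) for x,y in((594,351),(643,358))]; print(mm)
E
```

```text
w [ 0.5616 -0.0582] 17.894237116258694 [-0.0004  0.0012  0.0048  0.0018 -0.0005  0.0019  0.0031  0.0003 -0.0032
 -0.0022]
t [ 0.5616 -0.061 ] 18.318221220884766 [ 0.0029 -0.0014 -0.003  -0.0009 -0.0024  0.0016 -0.0003  0.0035  0.0048
 -0.0008 -0.0003 -0.002  -0.0049  0.0036  0.0019  0.0023  0.0001  0.004
 -0.0024 -0.0022]
[array([ 0.54437845, -0.1397546 ,  0.074     ]), array([ 0.54075233, -0.16898799,  0.074     ])]
```

```bash
python3 - <<'E'
from h import *
print(rel([.5763,.1645,.168],169.2))
E
```

```text
[-0.56  0.62  8.33 -0.06]
```

carry_out:
  targets:
    - [[-0.008,0.008,0.0267,0],[-0.008,0.008,0.0667,0],[-0.008,0.008,0.0973,0],[-0.008,0.008,0.1107,0],[-0.008,0.008,0.1107,0]]

```text
clock: 10.05
eef_pos: [0.5768, 0.1649, 0.1684]
ee_rot: [-0.0, 0.094, 0.996, -0.0]
force: [-0.3, 0.4, 1.5]
finger_gap: 0.0383
gripper_force: 0.0
```

carry_out:
  targets:
    - [[0,0,0,0],[0,0,0,0],[0,0,0,0],[0,0,0,0],[0,0,0,0],[0,0,0,0]]
  claw: 0
  grip_force: 25

```text
clock: 10.8
eef_pos: [0.5769, 0.163, 0.1695]
ee_rot: [0.0, 0.094, 0.996, -0.002]
force: [-2.8, -11.2, 3.2]
finger_gap: 0.0111
gripper_force: 26.3
```

```bash
python3 - <<'E'
from h import *
state(); s=r.observe(); print((q2R(s['ee_rot']).T@s['force']).round(2))
E
```

```text
t 10.8 p [0.5769 0.163  0.1695] xang 169.17 F [ -2.8 -11.2   3.2] gap 0.0111 gf 26.3 q [ 0.08  0.52  1.26 -0.    1.37 -1.3 ]
[  0.62 -11.55  -3.18]
```

Scaled: -6.55 cm / 75 = -0.0873, -0.73 cm / 75 = -0.0097.

carry_out:
  targets:
    - [[0,-0.0027,0,0],[0,-0.008,-0.0027,0],[0,-0.0139,-0.0047,0],[0,-0.0229,-0.0072,0],[0,-0.0323,-0.0089,0],[0,-0.0416,-0.0097,0],[0,-0.0511,-0.0095,0],[0,-0.0605,-0.0084,0],[0,-0.0697,-0.0063,0],[0,-0.0787,-0.0033,0],[0,-0.0873,0.0005,0],[0,-0.0873,0.0005,0]]

```text
clock: 12.3
eef_pos: [0.5643, 0.1001, 0.1676]
ee_rot: [-0.0, 0.094, 0.996, -0.0]
force: [1.2, 0.1, 4.1]
finger_gap: 0.0107
gripper_force: 27.1
```

```bash
python3 - <<'E'
from h import *
state(); s=r.observe(); print((q2R(s['ee_rot']).T@s['force']).round(2))
im,d=r.capture("scene"); cv2.imwrite("pics/s4.png",im[:,:,::-1]); np.save("s4.npy",d)
E
```

```text
t 12.3 p [0.5643 0.1001 0.1676] xang 169.19 F [1.2 0.1 4.1] gap 0.0107 gf 27.1 q [-0.03  0.47  1.34 -0.    1.33 -1.41]
[-1.17  0.31 -4.1 ]
```

Scaled: 4.78 cm / 75 = 0.0637, 4.23 cm / 75 = 0.0564.

carry_out:
  targets:
    - [[0,-0.004,0.0023,0],[0,-0.0081,0.0047,0],[0,-0.0159,0.0103,0],[0,-0.0231,0.0164,0],[0,-0.0295,0.0233,0],[0,-0.0352,0.0309,0],[0,-0.0401,0.0389,0],[0,-0.0443,0.0475,0],[0,-0.0475,0.0564,0],[0,-0.0495,0.0637,0],[0,-0.0495,0.0637,0]]

```text
clock: 13.72
eef_pos: [0.5574, 0.0643, 0.1195]
ee_rot: [-0.001, 0.094, 0.996, -0.0]
force: [0.4, 2.0, 0.2]
finger_gap: 0.0108
gripper_force: 28.3
```

```bash
python3 - <<'E'
from h import *
state(); s=r.observe(); print((q2R(s['ee_rot']).T@s['force']).round(2))
E
```

```text
t 13.72 p [0.5574 0.0643 0.1195] xang 169.23 F [0.4 2.  0.2] gap 0.0108 gf 28.3 q [-0.1   0.5   1.44 -0.    1.2  -1.48]
[-0.05  2.05 -0.19]
```

Scaled: 0.2 cm / 75 = 0.0027, 0.1 cm / 75 = 0.0013.

carry_out:
  targets:
    - [[0,0,0.0013,0],[0,0,0.0027,0],[0,0,0.0027,0]]

```text
clock: 14.1
eef_pos: [0.5574, 0.0641, 0.1182]
ee_rot: [-0.0, 0.094, 0.996, -0.0]
force: [-3.0, -2.9, 2.0]
finger_gap: 0.0111
gripper_force: 28.5
```

Scaled: 0.1 cm / 75 = 0.0013.

carry_out:
  targets:
    - [[0,0,0.0013,0],[0,0,0.0013,0]]

```text
clock: 14.35
eef_pos: [0.5573, 0.0639, 0.1173]
ee_rot: [-0.0, 0.094, 0.996, -0.001]
force: [-4.7, -4.3, 3.6]
finger_gap: 0.011
gripper_force: 28.6
```

Scaled: 0.1 cm / 75 = 0.0013.

carry_out:
  targets:
    - [[0,0,0.0013,0],[0,0,0.0013,0]]

```text
clock: 14.6
eef_pos: [0.5573, 0.0637, 0.1161]
ee_rot: [-0.0, 0.094, 0.996, -0.001]
force: [-4.7, -5.9, 2.4]
finger_gap: 0.0105
gripper_force: 28.6
```

carry_out:
  targets:
    - [[0,0,0,0],[0,0,0,0],[0,0,0,0]]
  claw: 0.35

```text
clock: 14.98
eef_pos: [0.5578, 0.0646, 0.1161]
ee_rot: [0.0, 0.094, 0.996, 0.0]
force: [0.1, -1.0, 0.2]
finger_gap: 0.0298
gripper_force: 0.0
```

Scaled: -12 cm / 75 = -0.16, -8 cm / 75 = -0.1067.

carry_out:
  targets:
    - [[0,0,-0.04,0],[0,0,-0.1067,0],[0,0,-0.16,0],[0,0,-0.16,0]]

```text
clock: 15.48
eef_pos: [0.5587, 0.0645, 0.2392]
ee_rot: [0.003, 0.094, 0.996, 0.0]
force: [1.0, 0.2, -1.0]
finger_gap: 0.0296
gripper_force: 0.0
```

```bash
python3 - <<'E'
from h import *
import pickle
state(); s=r.observe(); pickle.dump(s,open("w5.pkl","wb"))
im,d=r.capture("wrist"); np.save("w5.npy",d); cv2.imwrite("pics/w5.png",im[:,:,::-1])
E
```

```text
t 15.47 p [0.5587 0.0645 0.2392] xang 169.24 F [ 1.   0.2 -1. ] gap 0.0296 gf 0.0 q [-0.1   0.39  1.25  0.    1.49 -1.48]
```

View pics/w5.png

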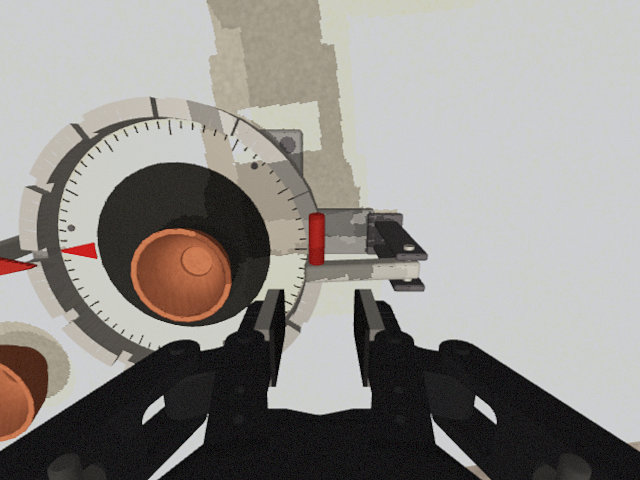

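The pawl is down, with its pin at (317,213)–(317,264), its arm at (365,270) and the mark near the pointer. I'll read the pin height from depth to see whether it is home or on the rim.

```bash
cat >> h.py <<'E'
def pinz(show=True):
    # median height of the red pin's top, from the wrist depth
    s=r.observe(); im,d=r.capture("wrist"); hsv=cv2.cvtColor(im,cv2.COLOR_RGB2HSV)
    m=((hsv[...,0]<6)|(hsv[...,0]>174))&(hsv[...,1]>200)&(hsv[...,2]>60)&(d>0)
    n,l,st,ce=cv2.connectedComponentsWithStats(m.astype(np.uint8))
    for i in range(1,n):
        if st[i][4]>80:
            v,u=np.where(l==i); W=np.array([px2w("wrist",a,b,depth=d[b,a],st=s) for a,b in zip(u,v)])
            print(ce[i].round(0),st[i][4],'med',np.median(W,0).round(4),'z90',np.percentile(W[:,2],90).round(4))
E
python3 - <<'E'
from h import *
pinz()
import pickle; s=pickle.load(open("w5.pkl","rb")); d=np.load("w5.npy")
for u,v in [(150,110),(260,205),(290,150),(350,271),(400,272),(335,270)]: print(u,v,px2w("wrist",u,v,depth=d[v,u],st=s).round(4))
E
```

```text
[316. 241.] 683 med [0.5565 0.0643 0.1355] z90 0.1366
[ 81. 253.] 283 med [ 0.5447 -0.1471  0.0742] z90 0.0751
[ 13. 268.] 214 med [ 0.5396 -0.1714  0.1201] z90 0.1212
150 110 [ 0.4465 -0.0401  0.0994]
260 205 [0.5348 0.0184 0.0737]
290 150 [0.4953 0.049  0.0157]
350 271 [0.5866 0.0842 0.1332]
400 272 [0.596  0.1212 0.1293]
335 270 [0.5833 0.0734 0.1345]
```

```bash
python3 - <<'E'
from h import *
print(rel(rim(140,.2,.1185),50))
E
```

```text
[  7.74  -6.24   3.57 119.24]
```

Scaled: 7.7 cm / 75 = 0.1027, 7 cm / 75 = 0.0933, 119.2 degrees / 180 = 0.6622.

carry_out:
  targets:
    - [[0.0133,-0.0133,0,0.0556],[0.0267,-0.0267,0,0.1111],[0.04,-0.0333,0,0.1667],[0.0533,-0.04,0,0.2222],[0.0667,-0.0533,0,0.2778],[0.08,-0.0667,0,0.3333],[0.0933,-0.0733,0,0.3889],[0.1027,-0.0827,0,0.4444],[0.1027,-0.0827,0,0.5],[0.1027,-0.0827,0.0133,0.5556],[0.1027,-0.0827,0.0267,0.6111],[0.1027,-0.0827,0.0467,0.6622]]
  claw: 0.45

```text
clock: 17.08
eef_pos: [0.4699, 0.018, 0.1996]
ee_rot: [-0.001, 0.907, 0.42, -0.001]
force: [-0.1, 0.5, 0.1]
finger_gap: 0.0382
gripper_force: 0.0
```

carry_out:
  targets:
    - [[0,0,0,0],[0,0,0,0]]

```text
clock: 17.32
eef_pos: [0.4704, 0.0179, 0.201]
ee_rot: [-0.0, 0.906, 0.424, -0.0]
force: [0.4, 0.4, -1.0]
finger_gap: 0.0385
gripper_force: 0.0
```

```bash
python3 - <<'E'
from h import *
state(); print(rel(rim(140,.081,.1185),50))
E
```

```text
t 17.32 p [0.4704 0.0179 0.201 ] xang 50.21 F [ 0.4  0.4 -1. ] gap 0.0385 gf 0.0 q [-0.21  0.27  1.56  0.    1.31  0.48]
[-0.06 -0.03 12.    0.21]
```

Scaled: 12 cm / 75 = 0.16, 11 cm / 75 = 0.1467.

carry_out:
  targets:
    - [[0,0,0.0667,0],[0,0,0.12,0],[0,0,0.1467,0],[0,0,0.16,0],[0,0,0.16,0]]

```text
clock: 17.95
eef_pos: [0.4706, 0.0179, 0.0813]
ee_rot: [0.0, 0.906, 0.423, 0.0]
force: [0.3, 0.0, 0.6]
finger_gap: 0.0384
gripper_force: 0.0
```

carry_out:
  targets:
    - [[0,0,0,0],[0,0,0,0],[0,0,0,0],[0,0,0,0],[0,0,0,0],[0,0,0,0]]
  claw: 0
  grip_force: 20

```text
clock: 18.7
eef_pos: [0.4707, 0.0179, 0.082]
ee_rot: [0.0, 0.906, 0.423, 0.001]
force: [-2.4, 0.9, 6.3]
finger_gap: 0.0135
gripper_force: 20.1
```

```bash
python3 - <<'E'
from h import *
state(); pinz()
s=r.observe();print((q2R(s['ee_rot']).T@s['force']).round(2))
E
```

```text
t 18.7 p [0.4707 0.0179 0.082 ] xang 50.02 F [-2.4  0.9  6.3] gap 0.0135 gf 20.1 q [-0.21  0.42  1.73  0.    0.98  0.48]Traceback (most recent call last):
  File "<stdin>", line 2, in <module>
  File "h.py", line 33, in pinz
    v,u=np.where(l==i); W=np.array([px2w("wrist",a,b,depth=d[b,a],st=s) for a,b in zip(u,v)])
                                    ~~~~^^^^^^^^^^^^^^^^^^^^^^^^^^^^^^^
  File "h.py", line 4, in px2w
    p=r.camera_params(name); f=240/np.tan(np.radians(p["vertical_fov"])/2)
ValueError: time passes only in moves, steps and waits
```

```bash
python3 - <<'E'
t=open('h.py').read()
t=t.replace('p=r.camera_params(name); f','p=cp(name); f',1).replace('def px2w','import functools\n@functools.lru_cache\ndef cp(n): return r.camera_params(n)\ndef px2w',1).replace('zip(u,v)]','zip(u[::4],v[::4])]')
open('h.py','w').write(t)
E
python3 - <<'E'
from h import *
state(); pinz()
E
```

```text
t 18.75 p [0.4708 0.0179 0.082 ] xang 50.02 F [-1.4  0.   7.2] gap 0.0141 gf 20.1 q [-0.21  0.42  1.73  0.    0.98  0.48]
[477.  56.] 4723 med [0.5558 0.064  0.1347] z90 0.1363
[630. 436.] 500 med [ 0.5453 -0.1433  0.0741] z90 0.0748
```

Scaled: -0.1 cm / 75 = -0.0013, -0.05 cm / 75 = -0.0007, -0.5 degrees / 180 = -0.0028.

carry_out:
  targets:
    - [[-0.0007,0,-0.0013,-0.0011],[-0.0013,0,-0.0013,-0.0028],[-0.0013,0,-0.0013,-0.0028]]

```text
clock: 19.18
eef_pos: [0.4699, 0.017, 0.0821]
ee_rot: [0.0, 0.904, 0.427, 0.0]
force: [2.5, -1.2, -3.6]
finger_gap: 0.0135
gripper_force: 19.9
```

```bash
python3 - <<'E'
from h import *
state(); pinz()
E
```

```text
t 19.18 p [0.4699 0.017  0.0821] xang 50.53 F [ 2.5 -1.2 -3.6] gap 0.0135 gf 19.9 q [-0.22  0.42  1.74 -0.    0.98  0.47]
[479.  54.] 4620 med [0.5557 0.0636 0.1341] z90 0.1356
[630. 436.] 503 med [ 0.5461 -0.1432  0.0743] z90 0.0751
```

Scaled: -0.1 cm / 75 = -0.0013, -0.05 cm / 75 = -0.0007, -0.5 degrees / 180 = -0.0028.

carry_out:
  targets:
    - [[-0.0007,0,0,-0.0011],[-0.0013,0,0,-0.0028],[-0.0013,0,0,-0.0028]]

```text
clock: 19.6
eef_pos: [0.4692, 0.0163, 0.0821]
ee_rot: [0.0, 0.902, 0.431, 0.0]
force: [3.2, -0.7, -4.8]
finger_gap: 0.0137
gripper_force: 19.9
```

```bash
python3 - <<'E'
from h import *
state(); pinz()
E
```

```text
t 19.6 p [0.4692 0.0163 0.0821] xang 51.04 F [ 3.2 -0.7 -4.8] gap 0.0137 gf 19.9 q [-0.22  0.42  1.74 -0.    0.98  0.46]
[474.  56.] 4176 med [0.5567 0.0638 0.1267] z90 0.1282
[630. 436.] 503 med [ 0.5466 -0.143   0.0742] z90 0.075
```

The pin top dropped from 0.136 to 0.128, so the pawl is home. Now let go and withdraw.

carry_out:
  targets:
    - [[0,0,0,0],[0,0,0,0],[0,0,0,0],[0,0,0,0]]
  claw: 0.45

```text
clock: 20.15
eef_pos: [0.4691, 0.0164, 0.0822]
ee_rot: [-0.0, 0.902, 0.431, -0.0]
force: [-0.1, 0.1, 0.4]
finger_gap: 0.0387
gripper_force: 0.0
```

Scaled: -15 cm / 75 = -0.2, -12 cm / 75 = -0.16.

carry_out:
  targets:
    - [[0,0,-0.04,0],[0,0,-0.1067,0],[0,0,-0.16,0],[0,0,-0.2,0],[0,0,-0.2,0],[0,0,-0.2,0]]

```text
clock: 20.9
eef_pos: [0.4687, 0.0165, 0.2312]
ee_rot: [-0.001, 0.902, 0.431, -0.001]
force: [-0.4, -0.1, 0.0]
finger_gap: 0.0383
gripper_force: 0.0
```

```bash
python3 - <<'E'
from h import *
state(); pinz()
im,d=r.capture("wrist"); cv2.imwrite("pics/w6.png",im[:,:,::-1])
E
```

```text
t 20.9 p [0.4687 0.0165 0.2312] xang 51.03 F [-0.4 -0.1  0. ] gap 0.0383 gf 0.0 q [-0.22  0.24  1.51  0.    1.4   0.46]
[381. 107.] 653 med [0.5582 0.0637 0.1269] z90 0.1283
[498. 311.] 248 med [ 0.5465 -0.1471  0.0741] z90 0.0749
[533. 365.] 236 med [ 0.5396 -0.1753  0.1201] z90 0.121
```

View pics/w6.png

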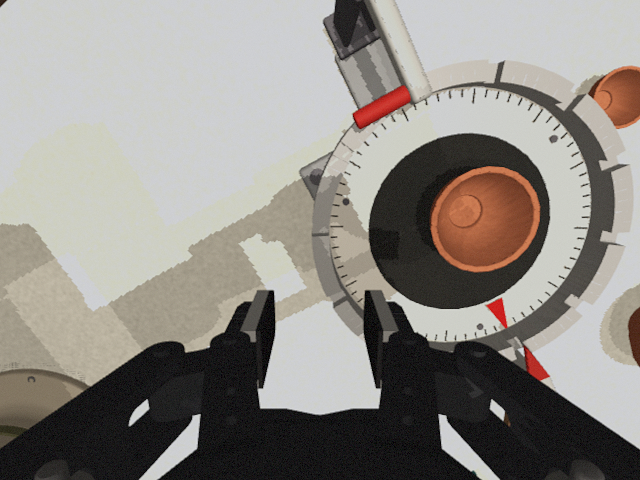

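The view shows the pawl home with its pin at (381,107), the mark (498,311) in line with the pointer (535,365), and the bowl standing on the wheel. The hand is clear of everything.

```bash
python3 -c "
from cell import r
print(r.sign_off())"
```

```text
the job is handed in; nothing more can be done
None
```

The job is handed in. The wheel is turned to the red mark, the pawl was lowered and has dropped home in that notch, the bowl is still standing on the wheel, and the hand is clear. I did not re-check the sherds and scale bar at the end, and the sign-off returned no verdict.

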